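Draw the hopper gate to drop a specimen mount into its tray

TASK

A resin specimen mount is waiting on the closed slide gate of the flared feed hopper. Draw that gate straight out by its upright black post until it hits its end stop, so that the mount drops into the wooden tray under the chute, then let go and leave the gate fully out. Leave the gate of the narrow straight magazine beside it shut.

Things in the scene. Friction and masses are not known exactly. Their poses are not given: they have to be found in the camera images.
- feed_hopper: Fixed bare-metal hopper: square chute 48 mm outside, mouth flaring to sides and back (not front), rim at z 155 mm; wooden tray 140 x 64 mm, top at z 38 mm, under it. Left or right of the narrow magazine. Origin: on the worktop under the chute's centre; z up. The gate is drawn along its own -x, roughly towards the robot. Beside the gate, end stops up to z 75 mm, 34 to 48 mm off its centre line.
- feed_gate (a joint): Steel slide gate of feed_hopper, m: 0 shut, 0.058 at the hard end stop; starts 0 to 0.006; about 2.5 N of friction, stays where left. Handle: upright black post 18 x 18 mm square to the hopper's axes, z 67 to 115 mm, its axis at x = -(0.073 + joint value), y = 0 in feed_hopper's frame; shut, it stands 40 mm clear of the chute's front. Blade 62 mm wide, top at z 67 mm.
- specimen: Pale resin cylinder, 27 mm in diameter, 17 mm high, loose in the chute of feed_hopper, standing on the gate blade with a few mm of play. Origin at the centre of its underside. It falls by itself when the gate is drawn out.
- ring_gate (a joint): Slide gate of the other device, the narrow straight-sided magazine (36 mm square, same height, no flare, small blue cup under it) with an equal black post. m, 0 shut, grows as it opens; it starts shut and must stay shut.

How it is judged:
By the outcome, as a careful person would: the job done as asked, in the order asked, and still so for the second after the job is handed in, with the robot touching nothing.
It also fails if it takes over 32 s, if anything falls off the work surface, if the arm or the gripper's body presses on something with over 40 N, if the wrist force passes 120 N, or if a joint passes its speed limit or range.

ROBOT

A 6-joint arm with a two-finger parallel gripper is mounted at the origin on a cart in front of the work surface, level with it; the furniture and walls round the work are solid. World frame = base frame: x ahead of the robot, y to its left, z up, the work surface at z = 0. Lengths are in m, angles in degrees, forces in N, time in s.
With the tool pointing down it reaches from about 0.35 to 0.875 m from the base axis. Payload 4.2 kg.
Tool frame: the origin (TCP) lies midway between the tips of the shut fingers; the grasp point (between the pads) lies 19 mm behind it (r.grasp_offset is the distance from the TCP to the grasp point, in m); z points along the fingers, y is the direction in which the jaws open and shut (so a half turn about z gives the same grasp; the last joint's range is limited). The gripper opens to 87 mm and grips with 3 to 60 N. Pads are 19 mm wide; open, the fingers measure 117 mm over their backs; the gripper's body (75 mm by 190 mm) begins 51 mm behind the grasp point.
Start: joints at [14.817, 22.042, 0.453, 0, -68.411, -14.817], TCP at [0.625, 0, 0.223] pointing down, gripper open.
Joint ranges: [-179.83, 179.83], [-69.29, 118.12], [-61.27, 80.66], [-181.25, 117.63], [-171.15, -9.14], [-177.46, 177.46]. Speed limits (degrees/s): [159.86, 159.86, 180, 180, 180, 180].

INTERFACE

Orientations are given as a 3x3 rotation matrix whose columns are the frame's x, y, z axes.
In Python, from station import r gives the robot as it stands.
- The arm moves only by the shell command python3 -m crank 'ROWS'. ROWS is JSON, a list of rows, each a list of 3 entries, a list of its own where there are three numbers: the closure, from -1 (fully open) to 1 (shut), so that 0 is half open, then the shift along the tool's x, y, z as a fraction of full scale, then the turn, a rotation vector about the tool's x, y, z as a fraction of full scale. In form: [[fingers, [dx, dy, dz], [wx, wy, wz]], ...]. A call has 1 to 8 rows; each row shifts and turns the commanded pose from where the row before left it, along the tool's axes as they then stand; what a row does not reach is not made up. Full scale, the value 1, is 100 mm for a shift and 45 degrees for a turn. A row lasts 1/10 s, in which the tool goes at most 50 mm and 8.59 degrees, less where a joint would pass 70% of its speed; a pose out of reach is approached as far as the arm can. A call with a number of a shift or a turn outside -1 to 1 is refused whole. A call with a gripper value outside its range is refused whole. The fingers move at their own pace and stop on an object; the grip force is fixed at half the most. Time passes only in rows, so rows that do not move let the fingers close. It gives the time, the measured TCP pose, the force and the opening at its end, in the units of the state.
- r.sense(): the state, without advancing time (a new reading comes with each control period).
- r.capture(name): name is "scene" or "side" or "wrist"; returns a dict with "img" (480x640x3 uint8, blue, green, red), "fx", "fy", "cx", "cy" (pixels), "dist" ([k1, k2, p1, p2, k3] as OpenCV has them; the pictures are not rectified), "R" (3x3) and "t" (3): a world point X has camera coordinates R X + t. Camera axes: x right, y down, z forward; pixel columns grow to the right and rows downward; lengths in m; the calibration is good to about 2 mm. A picture is of the moment at which its call begins. There is no depth.
- r.finish_job(): hands the job in, once; it reports no verdict.
The state is a dict: "time_s": time; "joints": joint angles; "joint_velocities": joint speeds; "effort": joint torques, N m; "tcp_pos": TCP position; "ee_rot": TCP orientation; "wrist_force": force on the tool from outside, world axes, zero at the start; "moment": the same for the moment, N m; "gripper_width": opening from 0.0 (shut) to 1.0 (fully open).
Only numpy, scipy, OpenCV 4.12 (cv2) and the standard library are available. Lean on these libraries where they do the work, as an engineer would, in place of code of your own. Each camera call takes 0.05 s, during which the arm holds its last target.

## Working session

There is one attempt and no reset: what is moved stays moved. The work goes in short steps, Python scripts to look and compute and a shell command to move; the robot and the scene stay as the last step left them, time stands still between calls to the robot, and variables do not carry over. Pictures are saved under pics/ and viewed, and the job is handed in when it is done.

```bash
ls; mkdir -p pics
python3 - <<'E'
from station import r
import cv2,numpy as np
for n in ("scene","side","wrist"):
    c=r.capture(n); cv2.imwrite(f"pics/{n}0.png",c["img"]); print(n,c["fx"],c["cx"],c["dist"],(-np.array(c["R"]).T@np.array(c["t"])).round(3))
s=r.sense(); print(s["time_s"],s["tcp_pos"],np.round(s["ee_rot"],3).tolist(),s["gripper_width"])
E
```

```text
pics
scene 608.5224221024824 316.30609113491414 [-0.06103507  0.          0.          0.          0.        ] [0.521 0.56  0.977]
side 501.58700147263244 315.08620183070167 [-0.08168647  0.          0.          0.          0.        ] [0.243 0.763 0.41 ]
wrist 385.45713265070543 314.44199255379 [-0.04206875  0.          0.          0.          0.        ] [ 0.626 -0.082  0.383]
0.15 [6.24551870e-01 3.07669584e-06 2.21695541e-01] [[-0.0, -1.0, -0.002], [-1.0, 0.0, -0.0], [0.0, 0.002, -1.0]] 0.9974033098736165
```

View pics/scene0.png

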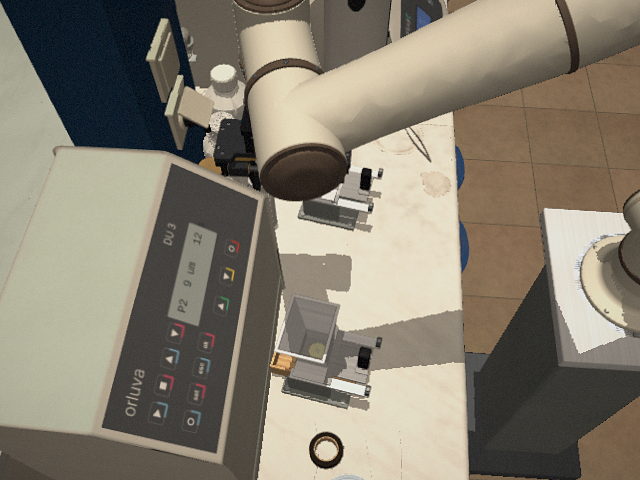

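View pics/side0.png

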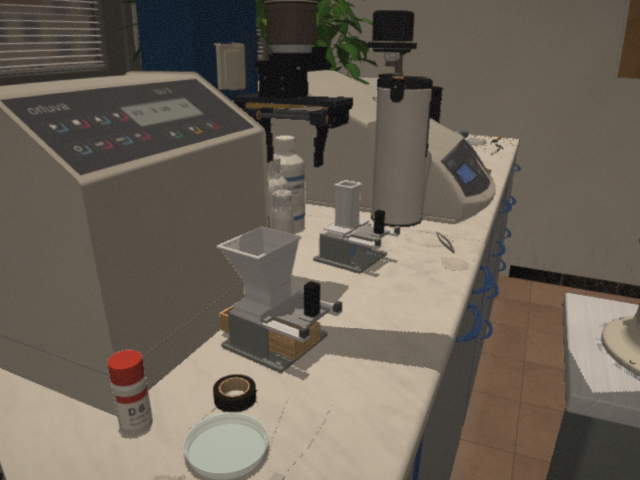

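View pics/wrist0.png

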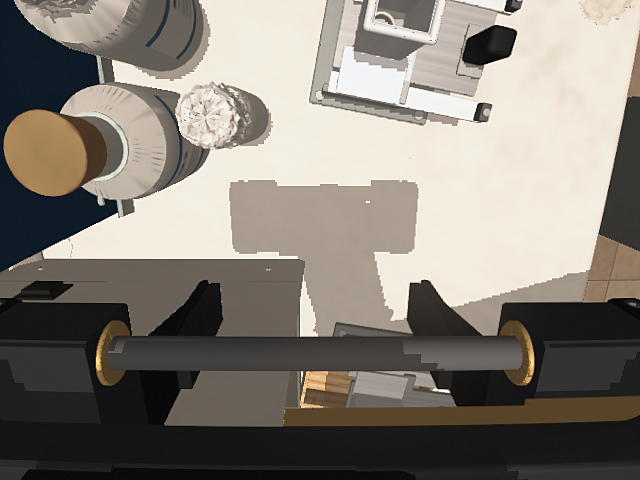

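Run:
```python
import cv2
a=cv2.imread("pics/scene0.png")[280:420,260:400]; cv2.imwrite("pics/sc1.png",cv2.resize(a,(560*1,560),interpolation=cv2.INTER_CUBIC))
a=cv2.imread("pics/side0.png")[220:370,210:360]; cv2.imwrite("pics/sd1.png",cv2.resize(a,(600,600),interpolation=cv2.INTER_CUBIC))
```

```text
(no output)
```

View pics/sc1.png

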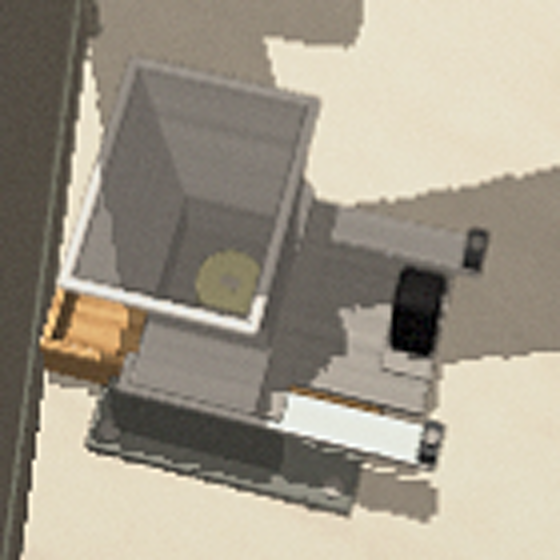

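View pics/sd1.png

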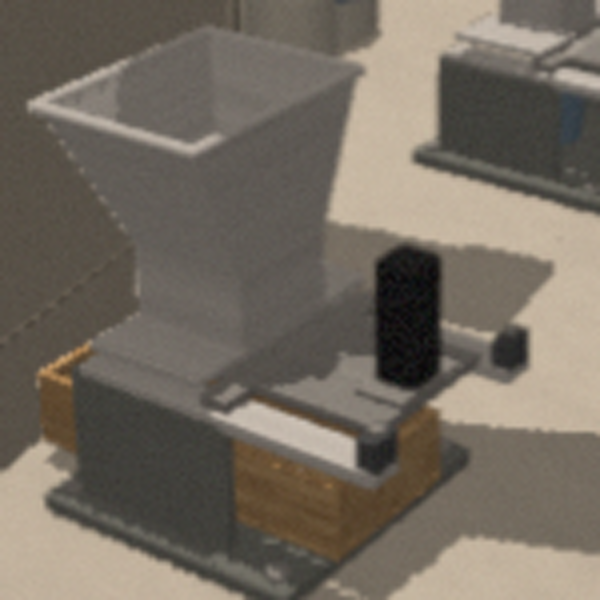

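The flared hopper is the left one. In the scene crop its rim corners are at about (135,62), (318,98), (255,330) and (65,285), with the post at about (420,310). In the side crop the post top is at about (409,257). Next I cast rays onto the known heights.

```bash
cat > h.py <<'E'
import numpy as np,cv2
from station import r
def ray(c,p):
    K=np.array([[c["fx"],0,c["cx"]],[0,c["fy"],c["cy"]],[0,0,1]])
    u=cv2.undistortPoints(np.array([[p]],float),K,np.array(c["dist"])).ravel()
    R=np.array(c["R"]);o=-R.T@np.array(c["t"]); d=R.T@np.array([u[0],u[1],1]); return o,d/np.linalg.norm(d)
def onz(c,p,z):
    o,d=ray(c,p); return o+d*(z-o[2])/d[2]
def tri(a,b):
    A=[];B=[]
    M=np.zeros((3,3));v=np.zeros(3)
    for o,d in(a,b):
        P=np.eye(3)-np.outer(d,d);M+=P;v+=P@o
    X=np.linalg.solve(M,v); return X,[np.linalg.norm((np.eye(3)-np.outer(d,d))@(X-o)) for o,d in(a,b)]
E
python3 - <<'E'
from h import *
sc=r.capture("scene");sd=r.capture("side")
S=lambda p:(260+p[0]/4,280+p[1]/4); D=lambda p:(210+p[0]/4,220+p[1]/4)
for n,p in dict(backR=(135,62),frontR=(318,98),frontL=(255,330),backL=(65,285)).items(): print("scene rim",n,onz(sc,S(p),.155).round(4))
for n,p in dict(backR=(210,28),frontR=(362,70),frontL=(195,155),backL=(32,104)).items(): print("side rim",n,onz(sd,D(p),.155).round(4))
print("post side",onz(sd,D((409,257)),.115).round(4))
for n,p in dict(a=(378,258),b=(410,271),c=(440,256),d=(407,244)).items(): print(" ",n,onz(sd,D(p),.115).round(4))
for n,p in dict(capR=(476,235),capL=(432,425)).items(): print("scene",n,onz(sc,S(p),.075).round(4))
for n,p in dict(capR=(510,328),capL=(378,435)).items(): print("side",n,onz(sd,D(p),.075).round(4))
# post in scene: black bbox
m=(sc["img"].max(2)<40).astype(np.uint8)
n,l,st,ce=cv2.connectedComponentsWithStats(m)
for i in range(1,n):
    if st[i,4]>60 and 250<ce[i][0]<400 and ce[i][1]>300: print(st[i],ce[i],onz(sc,ce[i],.1).round(4))
c=[i for i in range(1,n) if abs(ce[i]-[364,357]).max()<8 and st[i,4]>60]
if c: print(cv2.boxPoints(cv2.minAreaRect(np.argwhere(l==c[0])[:,::-1].astype(np.float32))).round(1).tolist())
E
```

```text
scene rim backR [0.602  0.1475 0.155 ]
scene rim frontR [0.5321 0.1572 0.155 ]
scene rim frontL [0.5485 0.2502 0.155 ]
scene rim backL [0.6178 0.2386 0.155 ]
side rim backR [0.6037 0.1449 0.155 ]
side rim frontR [0.5326 0.161  0.155 ]
side rim frontL [0.5483 0.2523 0.155 ]
side rim backL [0.621  0.2374 0.155 ]
post side [0.4888 0.2169 0.115 ]
  a [0.4979 0.2219 0.115 ]
  b [0.4843 0.2262 0.115 ]
  c [0.4798 0.212  0.115 ]
  d [0.4935 0.2082 0.115 ]
scene capR [0.4667 0.1735 0.075 ]
scene capL [0.4809 0.2528 0.075 ]
side capR [0.4667 0.1795 0.075 ]
side capL [0.4785 0.2635 0.075 ]
[358 347  13  22 188] [363.4787234  357.91489362] [0.4907 0.2174 0.1   ]
[310 433  33  35 369] [325.62872629 452.00271003] [0.5373 0.3618 0.1   ]
[[356.0, 366.20001220703125], [359.8999938964844, 346.3999938964844], [370.8999938964844, 348.6000061035156], [366.8999938964844, 368.3999938964844]]
```

The rays agree. The hopper yaw is about -10° and the post is at about (0.489, 0.2165), with the gate slightly open. I'll back off to x≈0.49, then turn +100° about tool z so the jaws lie across the gate and the camera faces the robot.

```bash
python3 -m crank '[[-1,[0,0.27,0],[0,0,0]],[-1,[0,0.27,0],[0,0,0]],[-1,[0,0.27,0],[0,0,0]],[-1,[0,0.27,0],[0,0,0]],[-1,[0,0.27,0],[0,0,0]],[-1,[0,0,0],[0,0,0.185]],[-1,[0,0,0],[0,0,0.185]],[-1,[0,0,0],[0,0,0.185]]]' && python3 -m crank '[[-1,[0,0,0],[0,0,0.185]],[-1,[0,0,0],[0,0,0.185]],[-1,[0,0,0],[0,0,0.185]],[-1,[0,0,0],[0,0,0.185]],[-1,[0,0,0],[0,0,0.185]],[-1,[0,0,0],[0,0,0.185]],[-1,[0,0,0],[0,0,0.185]],[-1,[0,0,0],[0,0,0.185]]]' && python3 -m crank '[[-1,[0,0,0],[0,0,0.185]],[-1,[0,0,0],[0,0,0]],[-1,[0,0,0],[0,0,0]]]'
python3 -c "
from station import r;import numpy as np
s=r.sense();print(s['time_s'],s['tcp_pos'],np.round(s['ee_rot'],3).tolist(),np.round(s['joints'],1))"
```

```text
time_s: 1.05
tcp_pos: [0.4897, 0.0, 0.2228]
ee_rot: [[-0.428, -0.904, 0.0], [-0.904, 0.428, 0.0], [-0.0, -0.0, -1.0]]
wrist_force: [0.1, 1.0, -0.1]
gripper_width: 0.994
time_s: 1.85
tcp_pos: [0.4899, 0.0, 0.2225]
ee_rot: [[-0.999, 0.034, -0.0], [0.034, 0.999, 0.0], [0.0, 0.0, -1.0]]
wrist_force: [-0.4, 0.6, 0.2]
gripper_width: 0.997
time_s: 2.15
tcp_pos: [0.4899, 0.0, 0.2225]
ee_rot: [[-0.986, 0.169, -0.0], [0.169, 0.986, -0.0], [0.0, -0.0, -1.0]]
wrist_force: [1.0, -0.0, 0.2]
gripper_width: 1.0
2.15 [4.89944997e-01 1.90358564e-05 2.22546880e-01] [[-0.986, 0.169, -0.0], [0.169, 0.986, -0.0], [0.0, -0.0, -1.0]] [  19.     8.8  -17.9   -0.   -63.3 -118.8]
```

```bash
python3 -m crank '[[-1,[0.06,0.36,0],[0,0,0]],[-1,[0.06,0.36,0],[0,0,0]],[-1,[0.06,0.36,0],[0,0,0]],[-1,[0.06,0.35,0],[0,0,0]],[-1,[0.07,0.35,0],[0,0,0]],[-1,[0.066,0.353,0],[0,0,0]],[-1,[0,0,0],[0,0,0]],[-1,[0,0,0],[0,0,0]]]'
python3 - <<'E'
from h import *
for n in ("scene","side","wrist"):
    c=r.capture(n); cv2.imwrite(f"pics/{n}2.png",c["img"])
E
```

```text
time_s: 2.95
tcp_pos: [0.4893, 0.2171, 0.2222]
ee_rot: [[-0.986, 0.169, -0.001], [0.169, 0.986, -0.001], [0.001, -0.001, -1.0]]
wrist_force: [-0.3, -0.6, 0.0]
gripper_width: 1.002
```

View pics/wrist2.png

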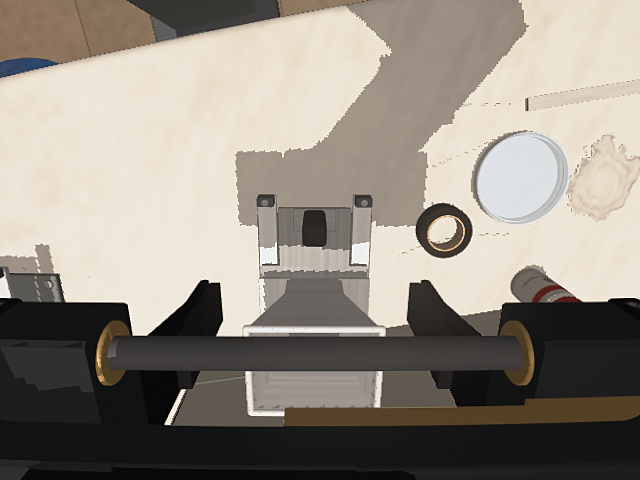

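View pics/side2.png

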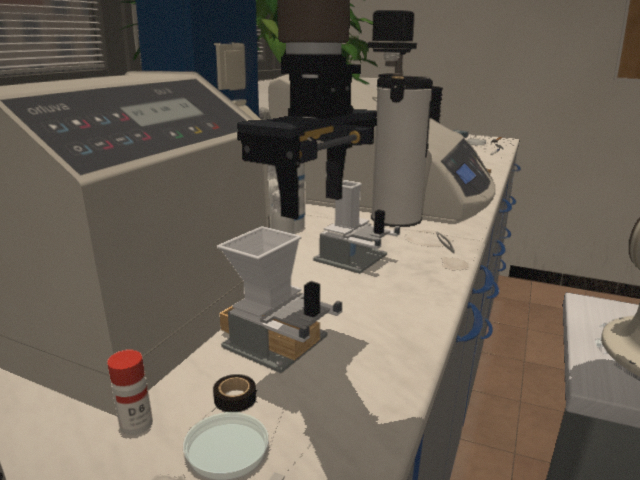

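Run:
```python
from h import *
s=r.sense();p=np.array(s["tcp_pos"]);Q=np.array(s["ee_rot"])
for n in ("side","wrist","scene"):
    c=r.capture(n);K=np.array([[c["fx"],0,c["cx"]],[0,c["fy"],c["cy"]],[0,0,1]])
    pr=lambda X:cv2.projectPoints(np.array([X]),cv2.Rodrigues(np.array(c["R"]))[0],np.array(c["t"]),K,np.array(c["dist"]))[0].ravel().round(1)
    print(n,"tcp",pr(p),"post est top",pr(np.array([.489,.2165,.115])),"bottom",pr(np.array([.489,.2165,.067])))
    if n=="wrist":
        m=(c["img"].max(2)<60).astype(np.uint8)
        k,l,st,ce=cv2.connectedComponentsWithStats(m)
        for i in range(1,k):
            if 150<ce[i][1]<260 and 230<ce[i][0]<400 and st[i,4]>50: print(st[i],ce[i])
        cv2.imwrite("pics/w3.png",cv2.resize(c["img"][180:340,230:400],None,fx=3.5,fy=3.5))
        W=c
```

```text
side tcp [312.4 206.4] post est top [312.3 284.1] bottom [312.2 315.7]
wrist tcp [313.4 299.7] post est top [314.8 231.7] bottom [314.7 215.4]
[257 195  18  11  65] [266.43076923 197.70769231]
[355 195  17  11  57] [361.38596491 197.        ]
[303 210  24  36 822] [314.41970803 227.93917275]
scene tcp [369.1 323.5] post est top [365.2 353.8] bottom [363.5 365.2]
```

View pics/w3.png

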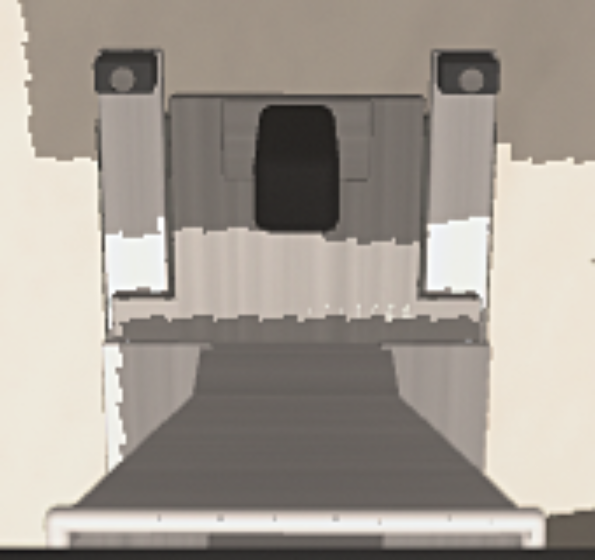

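The wrist view puts the post top at about (314.6, 236), laterally centred and aligned, about 2.5 mm further out than estimated, which is within pad width. I'll descend to TCP z≈0.083, which clears the end stops, and close.

```bash
python3 -m crank '[[-1,[-0.01,0,0.3],[0,0,0]],[-1,[0,0,0.3],[0,0,0]],[-1,[0,0,0.3],[0,0,0]],[-1,[0,0,0.25],[0,0,0]],[-1,[0,0,0.14],[0,0,0]],[-1,[0,0,0.1],[0,0,0]],[-1,[0,0,0],[0,0,0]],[-1,[0,0,0],[0,0,0]]]' && python3 -m crank '[[0,[0,0,0],[0,0,0]],[1,[0,0,0],[0,0,0]],[1,[0,0,0],[0,0,0]],[1,[0,0,0],[0,0,0]],[1,[0,0,0],[0,0,0]],[1,[0,0,0],[0,0,0]],[1,[0,0,0],[0,0,0]],[1,[0,0,0],[0,0,0]]]'
python3 - <<'E'
from h import *
for n in ("side",):
    c=r.capture(n); cv2.imwrite(f"pics/{n}4.png",c["img"][80:380,160:460])
E
```

```text
time_s: 4.05
tcp_pos: [0.4912, 0.2165, 0.0842]
ee_rot: [[-0.985, 0.172, 0.001], [0.172, 0.985, 0.001], [-0.001, 0.001, -1.0]]
wrist_force: [-0.1, 1.0, -0.3]
gripper_width: 1.007
time_s: 4.85
tcp_pos: [0.4906, 0.2164, 0.0835]
ee_rot: [[-0.985, 0.172, -0.0], [0.172, 0.985, -0.0], [0.0, -0.0, -1.0]]
wrist_force: [-0.5, -0.7, -0.2]
gripper_width: 0.355
```

View pics/side4.png

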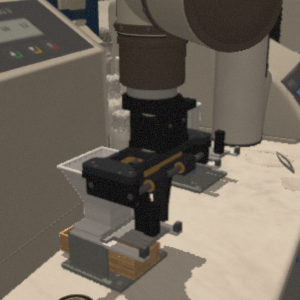

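The fingers surround the post (around (155,205) in this crop) and are still closing, so I'll wait.

```bash
python3 -m crank '[[1,[0,0,0],[0,0,0]],[1,[0,0,0],[0,0,0]],[1,[0,0,0],[0,0,0]],[1,[0,0,0],[0,0,0]],[1,[0,0,0],[0,0,0]]]'
```

```text
time_s: 5.4
tcp_pos: [0.4902, 0.2155, 0.0835]
ee_rot: [[-0.985, 0.172, -0.001], [0.172, 0.985, -0.002], [0.001, -0.002, -1.0]]
wrist_force: [-0.2, -5.6, 2.9]
gripper_width: 0.206
```

The opening of 0.206 is 18 mm, which matches the post, so it is gripped. I'll draw along tool +x.

```bash
python3 -m crank '[[1,[0.04,0,0],[0,0,0]],[1,[0.08,0,0],[0,0,0]],[1,[0.08,0,0],[0,0,0]],[1,[0.08,0,0],[0,0,0]],[1,[0.08,0,0],[0,0,0]],[1,[0.08,0,0],[0,0,0]],[1,[0.04,0,0],[0,0,0]],[1,[0,0,0],[0,0,0]]]'
```

```text
time_s: 6.2
tcp_pos: [0.4423, 0.224, 0.0835]
ee_rot: [[-0.985, 0.172, -0.002], [0.172, 0.985, -0.001], [0.001, -0.002, -1.0]]
wrist_force: [-2.8, -4.1, 3.2]
gripper_width: 0.206
```

```bash
python3 -m crank '[[1,[0.02,0,0],[0,0,0]],[1,[0.02,0,0],[0,0,0]],[1,[0,0,0],[0,0,0]]]'; python3 -m crank '[[1,[0.02,0,0],[0,0,0]],[1,[0,0,0],[0,0,0]]]';python3 -m crank '[[1,[0.02,0,0],[0,0,0]],[1,[0,0,0],[0,0,0]]]'
```

```text
time_s: 6.5
tcp_pos: [0.4391, 0.2246, 0.0834]
ee_rot: [[-0.985, 0.172, -0.001], [0.172, 0.985, -0.002], [0.001, -0.002, -1.0]]
wrist_force: [0.6, -6.1, 3.3]
gripper_width: 0.204
time_s: 6.7
tcp_pos: [0.4372, 0.2249, 0.0834]
ee_rot: [[-0.985, 0.172, -0.001], [0.172, 0.985, -0.002], [0.001, -0.002, -1.0]]
wrist_force: [0.5, -5.4, 2.4]
gripper_width: 0.202
time_s: 6.9
tcp_pos: [0.4371, 0.225, 0.0834]
ee_rot: [[-0.985, 0.171, 0.002], [0.171, 0.985, -0.002], [-0.002, -0.001, -1.0]]
wrist_force: [10.1, -9.8, -1.0]
gripper_width: 0.204
```

```bash
python3 -m crank '[[1,[0.02,0,0],[0,0,0]],[1,[0,0,0],[0,0,0]]]'
python3 - <<'E'
from h import *
for n in ("side","wrist","scene"):
    c=r.capture(n); cv2.imwrite(f"pics/{n}5.png",c["img"])
E
```

```text
time_s: 7.1
tcp_pos: [0.437, 0.2251, 0.0834]
ee_rot: [[-0.985, 0.171, 0.005], [0.171, 0.985, -0.002], [-0.005, -0.001, -1.0]]
wrist_force: [17.5, -14.1, -7.9]
gripper_width: 0.202
```

View pics/wrist5.png

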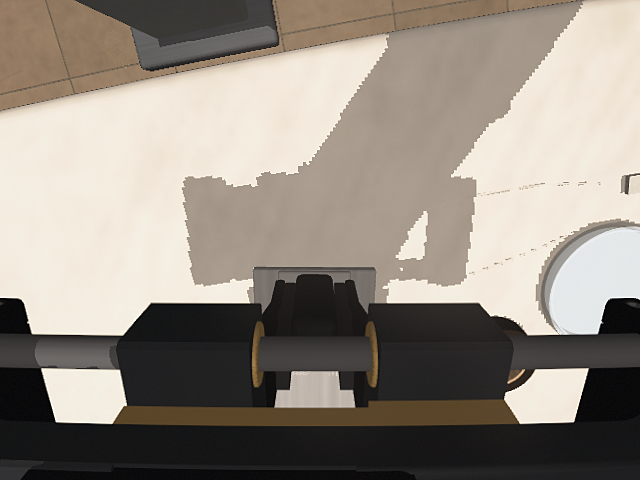

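View pics/scene5.png

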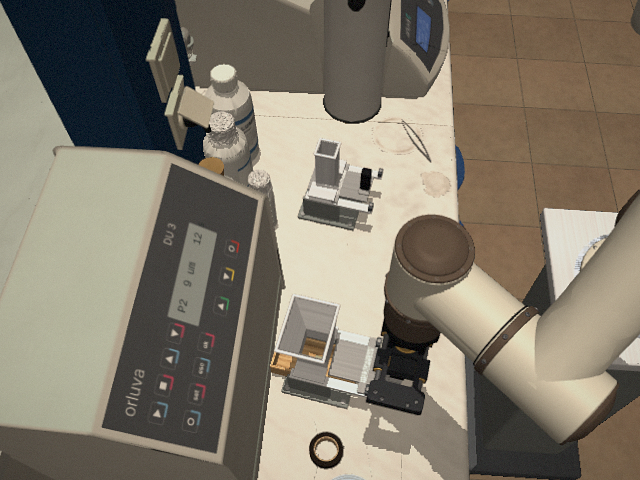

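View pics/side5.png

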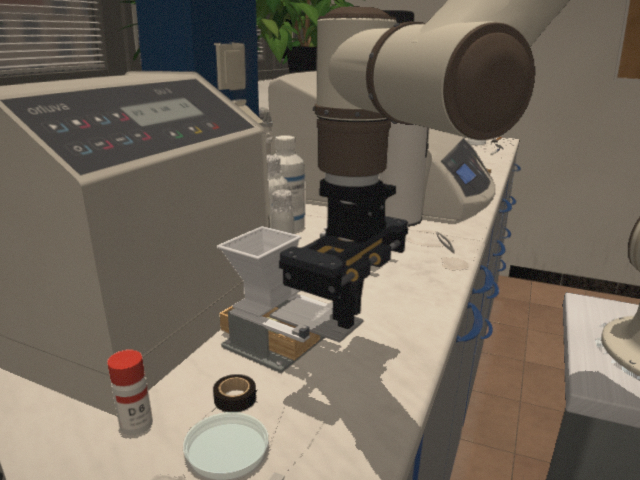

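The gate is against its stop: it blocked at about 54 mm of travel and the force rose to 17 N. The tray wood is now visible through the chute at scene (318,347). Relax most of the preload, release, and rise.

```bash
python3 -m crank '[[1,[-0.02,0,0],[0,0,0]],[1,[0,0,0],[0,0,0]],[-1,[0,0,0],[0,0,0]],[-1,[0,0,0],[0,0,0]],[-1,[0,0,0],[0,0,0]],[-1,[0,0,0],[0,0,0]],[-1,[0,0,0],[0,0,0]],[-1,[0,0,0],[0,0,0]]]'; python3 -m crank '[[-1,[0,0,0],[0,0,0]],[-1,[0,0,0],[0,0,0]],[-1,[0,0,0],[0,0,0]],[-1,[0,0,0],[0,0,0]]]'
```

```text
time_s: 8.05
tcp_pos: [0.4354, 0.2264, 0.0836]
ee_rot: [[-0.985, 0.172, 0.0], [0.172, 0.985, 0.0], [-0.0, 0.0, -1.0]]
wrist_force: [0.7, 0.2, 0.4]
gripper_width: 0.663
time_s: 8.45
tcp_pos: [0.4354, 0.226, 0.0835]
ee_rot: [[-0.985, 0.172, -0.0], [0.172, 0.985, 0.0], [0.0, 0.0, -1.0]]
wrist_force: [-0.5, 0.5, -0.0]
gripper_width: 0.971
```

Released with no force left. Now I rise and then move aside towards -y for a clear view.

```bash
python3 -m crank '[[-1,[0,0,-0.1],[0,0,0]],[-1,[0,0,-0.25],[0,0,0]],[-1,[0,0,-0.3],[0,0,0]],[-1,[0,0,-0.3],[0,0,0]],[-1,[0,0,-0.3],[0,0,0]],[-1,[0,0,-0.25],[0,0,0]],[-1,[0,0,0],[0,0,0]]]' && python3 -m crank '[[-1,[0,-0.3,0],[0,0,0]],[-1,[0,-0.3,0],[0,0,0]],[-1,[0,-0.3,0],[0,0,0]],[-1,[0,-0.3,0],[0,0,0]],[-1,[0,-0.3,0],[0,0,0]],[-1,[0,0,0],[0,0,0]],[-1,[0,0,0],[0,0,0]]]'
python3 - <<'E'
from h import *
for n,(a,b,x,y) in {"side":(210,370,200,400),"scene":(130,420,230,430)}.items():
    c=r.capture(n); k=3 if n=="side" else 2
    cv2.imwrite(f"pics/{n}6.png",cv2.resize(c["img"][a:b,x:y],None,fx=k,fy=k,interpolation=cv2.INTER_CUBIC))
E
```

```text
time_s: 9.15
tcp_pos: [0.4373, 0.2273, 0.2384]
ee_rot: [[-0.985, 0.171, 0.008], [0.171, 0.985, 0.006], [-0.006, 0.007, -1.0]]
wrist_force: [0.4, 0.3, 0.2]
gripper_width: 1.001
time_s: 9.85
tcp_pos: [0.4095, 0.0779, 0.2337]
ee_rot: [[-0.985, 0.173, 0.0], [0.173, 0.985, 0.0], [-0.0, 0.0, -1.0]]
wrist_force: [-0.0, -0.4, -0.6]
gripper_width: 1.0
```

View pics/side6.png

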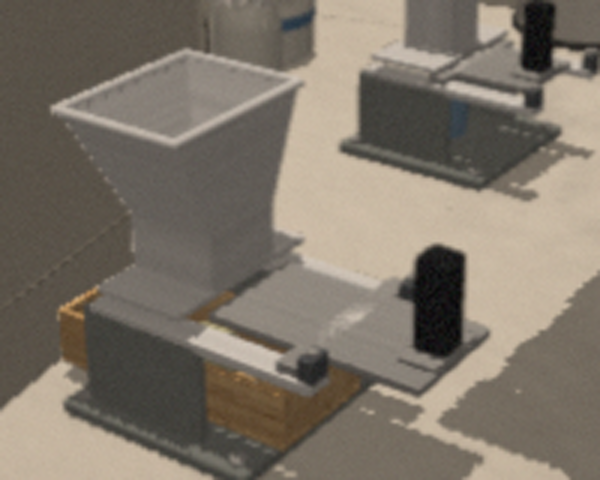

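View pics/scene6.png

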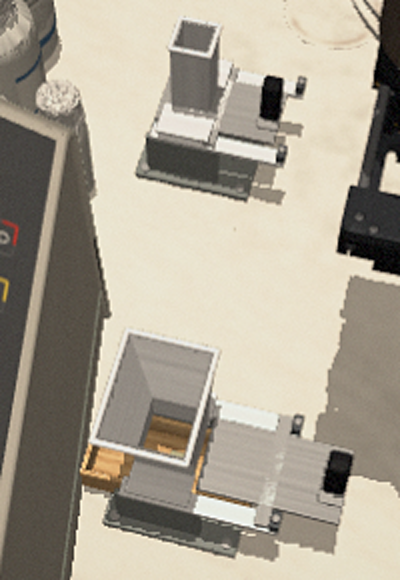

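Run:
```python
from h import *
c=r.capture("scene"); cv2.imwrite("pics/sc7.png",cv2.resize(c["img"][285:405,260:420],None,fx=5,fy=5,interpolation=cv2.INTER_CUBIC))
d=r.capture("side")
print("post top side",onz(d,(200+438/3,210+252/3),.115))
c=r.capture("wrist"); cv2.imwrite("pics/w7.png",c["img"])
```

```text
post top side [0.43808755 0.22465991 0.115     ]
```

View pics/sc7.png

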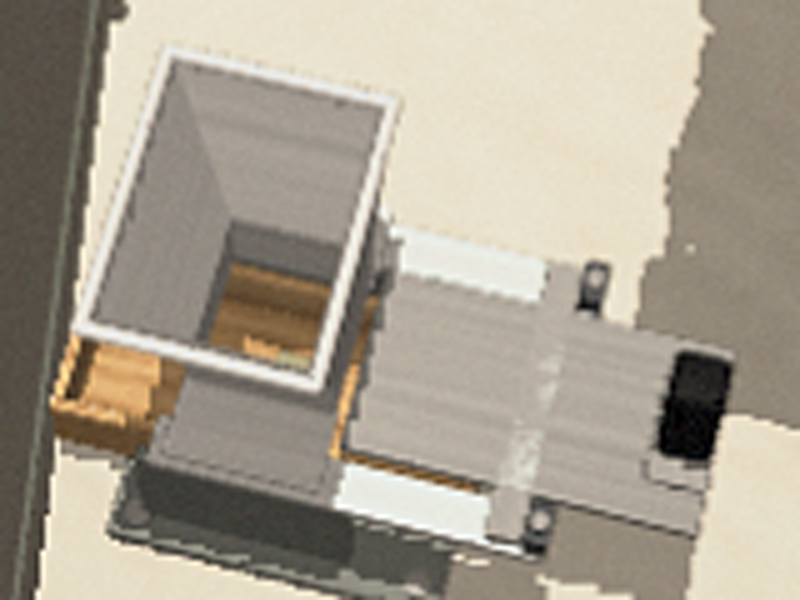

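View pics/w7.png

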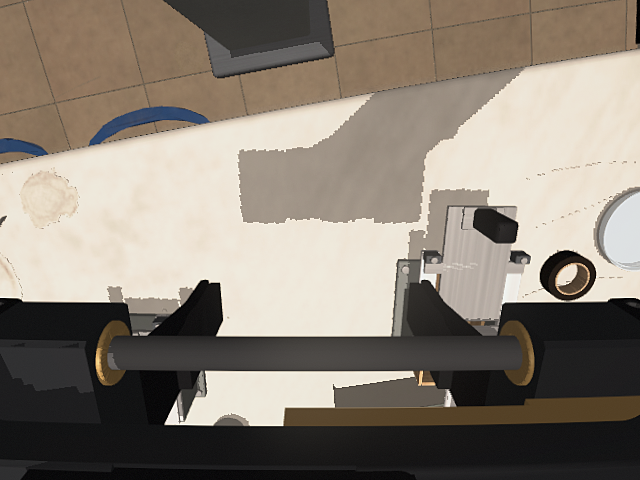

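A pale bit shows in the chute at sc7 (292,357). I'll check its height by finding where that ray lies in the hopper frame.

Run:
```python
from h import *
c=r.capture("scene");R=np.array([[np.cos(np.radians(-10)),-np.sin(np.radians(-10))],[np.sin(np.radians(-10)),np.cos(np.radians(-10))]])
for p in [(292,357),(262,345),(310,352),(320,360)]:
    for z in(.02,.03,.06,.084):print(p,z,(1e3*R.T@(onz(c,(260+p[0]/5,285+p[1]/5),z)[:2]-[.564,.2008])).round(1))
a=c["img"][335:365,300:335]; print(a.shape); cv2.imwrite("pics/sc8.png",cv2.resize(a,None,fx=18,fy=18,interpolation=cv2.INTER_NEAREST))
R2=R.T@(np.array([.4381,.22466])-[.564,.2008]);print("post hopper frame",R2)
```

```text
(292, 357) 0.02 [  0.8 -11.6]
(292, 357) 0.03 [-0.3 -7.8]
(292, 357) 0.06 [-3.6  3.4]
(292, 357) 0.084 [-6.3 12.4]
(262, 345) 0.02 [ 11.5 -13.1]
(262, 345) 0.03 [10.3 -9.4]
(262, 345) 0.06 [6.7 1.9]
(262, 345) 0.084 [ 3.7 10.9]
(310, 352) 0.02 [ -4.6 -14.8]
(310, 352) 0.03 [ -5.6 -11. ]
(310, 352) 0.06 [-8.8  0.3]
(310, 352) 0.084 [-11.3   9.4]
(320, 360) 0.02 [ -8.5 -12.9]
(320, 360) 0.03 [-9.5 -9.1]
(320, 360) 0.06 [-12.5   2.2]
(320, 360) 0.084 [-15.   11.2]
(30, 35, 3)
post hopper frame [-0.12813054  0.00163521]
```

View pics/sc8.png

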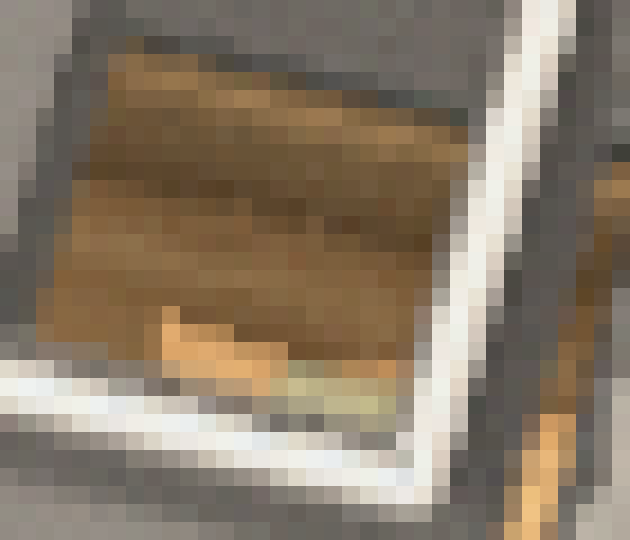

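Run:
```python
from h import *
c=r.capture("scene");d=r.capture("side")
def blobs(img,y0,y1,x0,x1):
    k,l,st,ce=cv2.connectedComponentsWithStats((img.max(2)<45).astype(np.uint8))
    return [ce[i] for i in range(1,k) if st[i,4]>80 and y0<ce[i][1]<y1 and x0<ce[i][0]<x1]
for nm,cam,old in(("scene",c,"pics/scene2.png"),("side",d,"pics/side2.png")):
    for im in(cv2.imread(old),cam["img"]):
        print(nm,[(b.round(1),onz(cam,b,.095).round(4)) for b in (blobs(im,330,400,350,410) if nm=="scene" else blobs(im,270,340,295,370))])
a=cv2.imread("pics/scene2.png")[130:240,290:390];b=c["img"][130:240,290:390]
# ring post: compare against scene5/now and side0
for im in (cv2.imread("pics/scene5.png"),c["img"]): print("ring scene",[x.round(1) for x in blobs(im,165,195,355,372)])
for im in (cv2.imread("pics/side0.png"),d["img"]): print("ring side",[x.round(1) for x in blobs(im,210,235,370,388)])
```

```text
scene [(array([358.5, 360.8]), array([0.4979, 0.2207, 0.095 ]))]
scene [(array([398.4, 366.1]), array([0.437 , 0.2245, 0.095 ]))]
side [(array([311.5, 299.6]), array([0.4874, 0.2224, 0.095 ]))]
side [(array([345.6, 310.2]), array([0.4357, 0.2306, 0.095 ]))]
ring scene [array([365.2, 178.7])]
ring scene [array([365.3, 178.8])]
ring side [array([379. , 221.6])]
ring side [array([378.9, 221.5])]
```

```bash
python3 -c "
from station import r
s=r.sense();print(s['time_s'],s['wrist_force'])
print(r.finish_job())"
```

```text
10.25 [ 0.73229363 -0.09630541 -0.49465648]
the job is handed in; nothing more can be done
None
```

I drew the feed hopper's gate straight out by its black post to the end stop, released it, backed the arm clear and handed in at about 10.3 s.

- **Gate:** It stopped dead after about 54 mm of tool travel. Two further 2 mm commands moved nothing and raised the wrist force to about 24 N. After release the force read about zero.
- **Specimen:** The chute now shows tray wood, with a pale edge low down. That sightline only fits the mount lying in the tray, not still on the blade. The rim hides most of it, so I saw only that edge.
- **Narrow magazine:** Its post is at the same pixels as before, within 0.1 px, so its gate did not move. The side view covers the whole job; the scene view only compares late in the pull with the end.
- **Disagreements:** The side camera gave about 52 mm of gate travel against the tool's 54 mm. It also put the post at x ≈ -128 mm in the hopper frame, against the nominal -131 mm. I put both down to camera error and an unknown start opening, and I took the blocked pull as the proof of the end stop. The scene-camera travel check could not be used because the post was partly hidden in the earlier picture.

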